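# Set the vacuum limit with a pull-to-unlock regulator knob and lock it again

## Task

Set the bench vacuum pump to the limit that is marked by the tab on its gauge: pull the black regulator knob on its top up until it unlocks, turn it until the gauge needle points at the tab, then push it fully back down so that it locks in the nearest notch, and let go. Handle the knob gently: never wrench it round while its teeth are engaged, nor strain it hard against its stops or teeth when pulling or pushing. Do not shift the tab, and leave the flask, wash bottle and rack beside the pump where they stand.

Things in the scene. Friction and masses are not known exactly. Their poses are not given: they have to be found in the camera images.
- pump: bench vacuum pump, an off-white wedge-shaped housing 195 (x) x 190 (y) x 92 mm high, fixed to the bench. Origin: centre of its underside; z up; its front (-x side) is a sloping panel with the gauge. The flat deck, 92 mm up, carries the knob at pump x = +0.035, y = 0. Nothing round the knob stands higher than the deck.
- bonnet: fixed dark metal seat of the knob on the deck: a nut 53 mm wide and 12 mm high. Under it, hidden in the housing, is a ring of blunt upright teeth; a key on the knob stands in one of the gaps when the knob is down and so locks it. Origin on the knob's axis, at deck height; z up.
- knob: black ribbed regulator knob, a round grip 44 mm wide and 34 mm high with an upright axis. Origin on the axis at its lower rim, which stands 14 mm above the deck (2 mm above the nut) when the knob is down. It rises and turns with the knob; its x axis runs along the index line on the cap.
- knob_top (a point): centre of the knob's flat top, 34 mm above its lower rim: 48 mm above the deck, 140 mm above the bench, when the knob is down.
- knob_pull (a joint): how far the knob is up (m): 0 = down, locked; 0.008 = fully out. A spring detent: 9 to 15 N start it from either end, then it snaps over and stays there. The key is clear of the teeth above 0.0046. Pushed down off a gap, it rides on a blunt tooth at 0.003 to 0.0045 and drops in only if the knob is turned to a gap, at most 0.15 rad away one way or the other. The gaps fit closely, within about 0.01 rad.
- knob_turn (a joint): angle of the knob (rad), growing clockwise seen from above; turning clockwise raises the reading. Light friction, about 0.03 N m, when unlocked; it stays where it is left. Locked, it only has a little play.
- needle (a joint): angle of the gauge needle (rad), clockwise from the zero mark at the lower left of the 270 degree scale (0 to 4.71). It moves by half the angle of the knob.
- tab (a joint): angle of the limit tab on the gauge's rim (rad), on the same scale as the needle: the needle points at the tab when both are equal. At the start the tab is always clockwise of the needle, so that the knob has to turn clockwise by about 0.6 to 2.6 rad; the knob may be let go and taken again on the way, as it stays up.
- needle_tip (a point): tip of the thin black needle of the 84 mm round gauge on the sloping front panel, 30 mm from the gauge's centre; its y axis points along the needle.
- tab_tip (a point): inner tip of the small black tab (9 mm wide) that is clipped over the gauge's rim, 32 mm from the gauge's centre; its y axis points outward through the tab.
- flask: side-arm suction flask with a stopper, 130 mm wide and 290 mm high, loose, standing left of the pump. Origin: centre of its underside.
- wash_bottle: white wash bottle with a bent spout, 87 x 60 mm and 206 mm high, loose, standing right of the pump. Origin: its underside.
- mini_rack: small blue rack with capillaries, 50 x 170 x 79 mm, loose, left in front of the pump. Origin: centre of its underside.

How it is judged:
By the outcome, as a careful person would: the job done as asked, in the order asked, and still so for the second after the job is handed in, with the robot touching nothing.
It also fails if it takes over 61 s, if anything falls off the work surface, if the arm or the gripper's body presses on something with over 40 N, if the wrist force passes 120 N, or if a joint passes its speed limit or range.

## Robot

A 6-joint arm with a two-finger parallel gripper is mounted at the origin on a cart in front of the work surface, level with it; the furniture and walls round the work are solid. World frame = base frame: x ahead of the robot, y to its left, z up, the work surface at z = 0. Lengths are in mm, angles in rad, forces in N, time in s.
With the tool pointing down it reaches from about 325 to 850 mm from the base axis. Payload 4.4 kg.
Tool frame: the origin (TCP) lies at the very end of the fingers, on their centre line; the grasp point (between the pads) lies r.pinch_z behind it (r.pinch_z is the distance from the TCP to the grasp point, in mm); z points along the fingers, y is the direction in which the jaws open and shut (so a half turn about z gives the same grasp; the last joint's range is limited). The gripper opens to 94 mm and grips with 3 to 60 N. Pads are 16 mm wide; open, the fingers measure 119 mm over their backs; the gripper's body (75 mm by 177 mm) begins 78 mm behind the grasp point.
Start: joints at [1.107, 0.207, 1.542, -0, 1.393, -0.15], TCP at [177.498, 546.92, 205.447] pointing down, gripper open.
Joint ranges: [-2.73, 2.73], [-0.86, 2.22], [0.23, 2.46], [-1.11, 4.25], [0.08, 2.63], [-2.82, 2.82]. Speed limits (rad/s): [2.79, 2.79, 3.14, 3.14, 3.14, 3.14].

## Interface

Orientations are given as a rotation vector (axis times angle).
In Python, from rig import monitor, read_camera, r gives the robot as it stands. The module is installed in compiled form; this text tells all that it offers.
- The arm moves only by the tool drive_tool, never from a script. Its argument "motion" is a list that holds one entry, the list of rows, each a list of 5 numbers: the shift along the world's x, y, z in cm, then the turn about the world's z in rad, then the finger opening in cm, from 0 to 9.4. In form: [[[x, y, z, twist, claw], ...]]. A call has 1 to 8 rows; each row shifts and turns the pose as measured when the row begins; what a row does not reach is not made up. A row lasts 1/10 s, in which the tool goes at most 50 mm and 8.59 degrees, less where a joint would pass 70% of its speed; a pose out of reach is approached as far as the arm can. A call with a gripper value outside its range is refused whole. The fingers move at their own pace and stop on an object; the grip force is fixed at half the most. Time passes only in rows, so rows that do not move let the fingers close. It gives the time, the measured TCP pose, the force and the opening at its end, in the units of the state.
- monitor.get_state(): the state, without advancing time (a new reading comes with each control period).
- read_camera(name): name is "side" or "top"; returns a dict with "color" (420x560x3 uint8, red, green, blue), "camera_matrix" (3x3 intrinsics, pixels), "k1" (the pictures are not rectified: a ray, as slopes to the right and down, at radius r is drawn at 1 + k1 r^2 times it, then the intrinsics apply), "R" (3x3) and "t" (3): a world point X has camera coordinates R X + t. Camera axes: x right, y down, z forward; pixel columns grow to the right and rows downward; lengths in mm; the calibration is good to about 2 mm. A picture is of the moment at which its call begins. There is no depth.
- r.job_done(): hands the job in, once; it reports no verdict.
The state is a dict: "time": time; "joints": joint angles; "qvel": joint speeds; "joint_efforts": joint torques, N m; "position": TCP position; "ee_rot": TCP orientation; "wrist_force": force on the tool from outside, world axes, zero at the start; "torque": the same for the moment, N m; "width": finger opening in mm.
Only numpy, scipy, OpenCV 4.12 (cv2) and the standard library are available. Lean on these libraries where they do the work, as an engineer would, in place of code of your own. Each camera call takes 0.05 s, during which the arm holds its last target. There are 200 camera calls.

## Working session

There is one attempt and no reset: what is moved stays moved. The work goes in short steps, Python scripts to look and compute and a tool call to move; the robot and the scene stay as the last step left them, time stands still between calls to the robot, and variables do not carry over. Pictures are saved under pics/ and viewed, about 8 in all and at most 12, crops included, and the job is handed in when it is done.

Besides the shell and the picture viewer there is one more tool, called in YAML: its name, and indented under it one key for each argument. drive_tool: Moves the arm, as the interface text tells. Its arguments: {"type":"object","properties":{"motion":{"type":"array"}},"required":["motion"]}

```bash
mkdir -p pics
python3 - <<'E'
from rig import monitor, read_camera, r
import cv2
print(monitor.get_state(), r.pinch_z)
for n in("side","top"):
    c=read_camera(n); cv2.imwrite(f"pics/{n}0.png",c["color"][:,:,::-1])
    print(n,c["camera_matrix"],c["k1"],c["R"],c["t"])
E
```

```text
{'time': 0.0, 'joints': array([ 1.10651829e+00,  2.07411775e-01,  1.54293130e+00, -2.45032579e-05,
        1.39351546e+00, -1.50528175e-01]), 'qvel': array([-0.00012902,  0.000775  ,  0.00156419, -0.00091319,  0.00022834,
        0.00220498]), 'joint_efforts': array([ 6.95964209e-04, -3.70882165e+01, -2.81421983e+01,  6.98293210e-02,
        3.62894847e-02, -1.90421370e-04]), 'position': array([177.12932413, 546.18897508, 204.30624603]), 'ee_rot': array([-0.49070763, -3.10235972,  0.00340314]), 'wrist_force': array([ 0.30954893,  0.52755572, -0.62076375]), 'torque': array([ 0.05463352,  0.04100112, -0.0197881 ]), 'width': 93.77331676118628} 18.8
side [[451.22361374   0.         286.62537052]
 [  0.         451.22361374 204.5330661 ]
 [  0.           0.           1.        ]] -0.1348129348029684 [[ 0.99846707 -0.05268411 -0.01696766]
 [-0.04524044 -0.60020599 -0.79856501]
 [ 0.03188759  0.79810849 -0.60166936]] [-481.21574714   96.86854274 1217.68662223]
top [[392.9884327    0.         280.87394432]
 [  0.         392.9884327  204.73164468]
 [  0.           0.           1.        ]] 0.023229050621411205 [[-0.0130044  -0.99984425  0.01193175]
 [-0.99328514  0.01154536 -0.11511444]
 [ 0.11495875 -0.01334862 -0.99328057]] [ -35.95499064  487.63327205 1054.75980798]
```

View pics/side0.png

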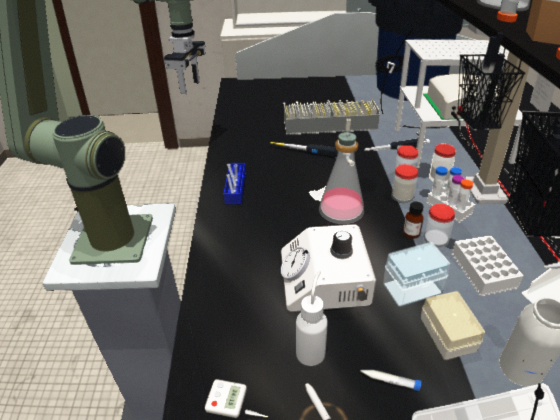

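View pics/top0.png

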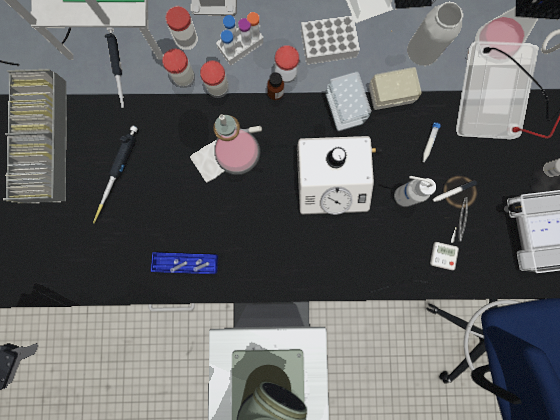

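```bash
cat > h.py <<'E'
import numpy as np, cv2
from rig import monitor, read_camera, r
def ray(c,px):
    K=c["camera_matrix"]; d=np.array([(px[0]-K[0,2])/K[0,0],(px[1]-K[1,2])/K[1,1]]); s=d.copy()
    for _ in range(10): s=d/(1+c["k1"]*(s@s))
    return -c["R"].T@c["t"], c["R"].T@np.r_[s,1]
def onz(c,px,z):
    o,d=ray(c,px); return o+d*(z-o[2])/d[2]
def proj(c,X):
    p=c["R"]@np.asarray(X,float)+c["t"]; s=p[:2]/p[2]; s=s*(1+c["k1"]*(s@s)); K=c["camera_matrix"]
    return s*[K[0,0],K[1,1]]+K[:2,2]
def crop(c,x,y,w,h,f):
    return cv2.resize(c["color"][y:y+h,x:x+w,::-1],None,fx=f,fy=f,interpolation=cv2.INTER_CUBIC)
E
python3 - <<'E'
from h import *
s=read_camera("side");t=read_camera("top")
a=crop(s,270,220,110,100,5)[:, :400] ; b=crop(t,292,130,90,90,5)
b=cv2.resize(b,(400,400)); a=crop(s,275,225,100,100,4)
cv2.imwrite("pics/c1.png",np.hstack([a,b]))
print(onz(s,(342,237),140),onz(t,(338,156),140))
E
```

```text
[ 597.6303401  -190.21622279  140.        ] [ 595.62010335 -185.35988151  140.        ]
```

View pics/c1.png

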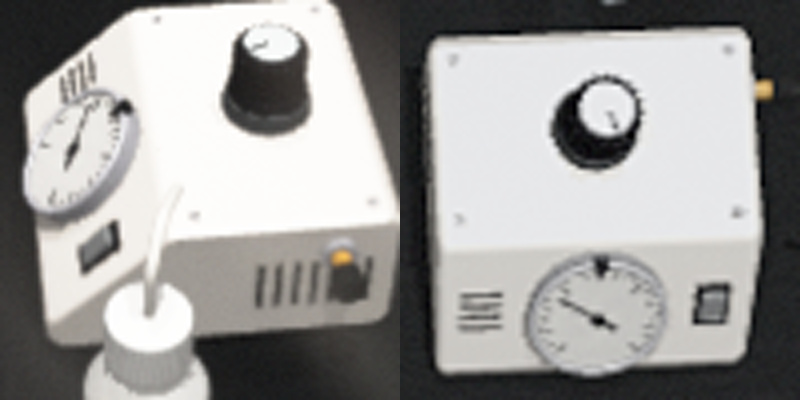

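Run:
```python
from h import *
s=read_camera("side");t=read_camera("top")
def tri(a,b):
    o1,d1=ray(s,a);o2,d2=ray(t,b);k=np.linalg.lstsq(np.c_[d1,-d2],o2-o1,rcond=None)[0]
    return (o1+k[0]*d1+o2+k[1]*d2)/2, np.linalg.norm(o1+k[0]*d1-o2-k[1]*d2)
print("cap",tri((343,235.5),(338.8,154.3)),onz(s,(343,235.5),140),onz(t,(338.8,154.3),140))
f=lambda p:(292+(p[0]-400)/4.444,130+p[1]/4.444)
for p in[(453,60),(729,49),(459,218),(737,211)]: print(onz(t,f(p),92))
print("hub",tri((275+72/4,225+155/4),f((597,320))))
print("flask",onz(t,(238,152),40),"stopper",onz(t,(227,125),285),"bottle",onz(t,(408,195),100))
```

```text
cap (array([ 599.90385292, -187.24193381,  141.58667028]), np.float64(0.6657844920948084)) [ 600.61627039 -185.34184025  140.        ] [ 599.9515477  -187.49519984  140.        ]
[ 641.86089404 -104.10179846   92.        ]
[ 646.80279472 -268.57658267   92.        ]
[ 546.62163055 -105.78020439   92.        ]
[ 548.95797214 -269.686988     92.        ]
hub (array([ 488.20835368, -189.61186246,   64.39544028]), np.float64(0.7482155384976578))
flask [633.88919273  74.78629263  40.        ] stopper [630.75689124  74.68522819 285.        ] bottle [ 500.35717071 -369.79919414  100.        ]
```

drive_tool:
  motion:
    - [[0,0,5,0,9.4],[0,0,5,0,9.4],[1.8,-4.6,0,0,9.4],[1.8,-4.6,0,0,9.4],[1.8,-4.6,0,0,9.4],[1.8,-4.6,0,0,9.4],[1.8,-4.6,0,0,9.4],[1.8,-4.6,0,0,9.4]]

```text
time: 1.1
position: [284.3, 266.7, 306.9]
ee_rot: [0.471, 3.103, -0.003]
wrist_force: [0.3, -0.8, 0.6]
width: 94.2
```

drive_tool:
  motion:
    - [[1.8,-4.6,0,0,9.4],[1.8,-4.6,0,0,9.4],[1.8,-4.6,0,0,9.4],[1.5,-4.7,0,0,9.4],[1.5,-4.7,0,0,9.4],[2.0,-4.5,0,0,9.4],[2.5,-4.3,0,0,9.4],[3,-4,0,0,9.4]]

```text
time: 1.9
position: [440.4, -100.1, 309.6]
ee_rot: [0.471, 3.09, 0.0]
wrist_force: [0.1, 0.1, 1.2]
width: 94.1
```

drive_tool:
  motion:
    - [[4.6,-1.9,0,0,9.4],[4.6,-1.9,0,0,9.4],[4.6,-1.9,0,0,9.4],[2,-0.9,-2,0,9.4],[0,0,0,0,9.4]]

```text
time: 2.4
position: [601.9, -174.9, 287.0]
ee_rot: [0.488, 3.087, -0.002]
wrist_force: [-0.0, -0.0, 0.4]
width: 94.1
```

drive_tool:
  motion:
    - [[-0.2,-1.2,-4,0,9.4],[0,0,-4,0,9.4],[0,0,-3,0,9.4],[0,0,-1.5,0,9.4],[0,0,0,0,9.4]]

```text
time: 2.9
position: [598.8, -186.3, 163.3]
ee_rot: [0.486, 3.082, -0.004]
wrist_force: [-0.8, -0.6, -0.1]
width: 94.0
```

Run:
```python
from h import *
s=read_camera("side");t=read_camera("top");st=monitor.get_state();print(st["position"],st["ee_rot"],st["joints"])
cv2.imwrite("pics/c2.png",np.hstack([crop(s,275,200,100,120,4),crop(t,287,110,100,120,4)]))
for c in(s,t): print(proj(c,st["position"]),proj(c,(600,-187,140)))
```

```text
[ 600.86062217 -187.19093858  166.29071445] [ 0.48506193  3.07698812 -0.00622611] [-0.44140637  0.33309868  1.46591057  0.0037653   1.3159344  -1.70039327]
[343.95257239 226.98023273] [342.8381866  236.00002795]
[340.37119579 151.32453045] [338.60234646 154.28320871]
```

View pics/c2.png

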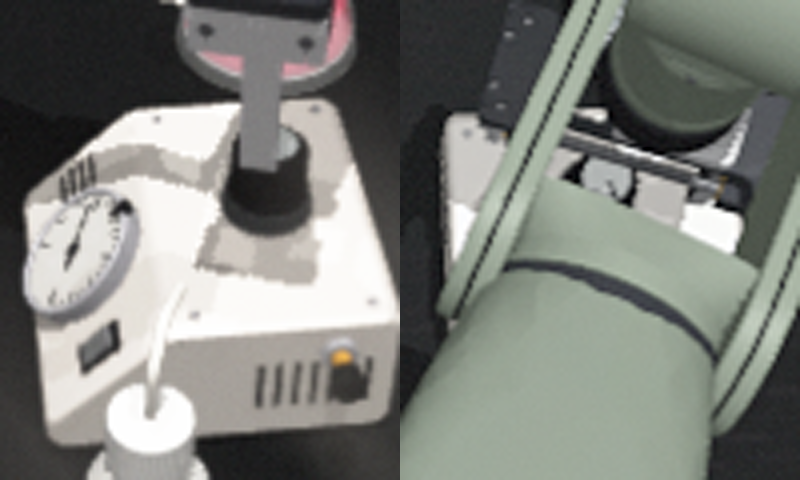

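drive_tool:
  motion:
    - [[0,0,-2.5,0,9.4],[0,0,-1.5,0,9.4],[0,0,-0.8,0,9.4],[0,0,0,0,9.4],[0,0,0,0,9.4]]

```text
time: 3.5
position: [607.5, -189.7, 128.2]
ee_rot: [0.481, 3.059, -0.014]
wrist_force: [0.3, -0.2, -0.6]
width: 94.0
```

```bash
cat > st.py <<'E'
from rig import monitor
s=monitor.get_state()
for k in("time","position","ee_rot","joints","wrist_force","torque","width"):print(k,s[k])
E
python3 st.py
```

```text
time 3.5
position [ 607.46066536 -189.66939889  128.19218899]
ee_rot [ 0.48081217  3.059162   -0.01434944]
joints [-0.44051731  0.37112877  1.49858886  0.00392818  1.22623642 -1.7007644 ]
wrist_force [ 0.28435459 -0.23979143 -0.64331405]
torque [ 0.02944179  0.05367014 -0.02783908]
width 94.00573909525741
```

drive_tool:
  motion:
    - [[-0.7,0.2,-0.8,0,9.4],[0,0,-0.8,0,9.4],[0,0,0,0,9.4]]

```text
time: 3.8
position: [601.1, -188.1, 113.3]
ee_rot: [0.48, 3.056, -0.016]
wrist_force: [0.3, 0.1, -0.3]
width: 93.8
```

```bash
python3 st.py
```

```text
time 3.8
position [ 601.08562538 -188.0623689   113.28208163]
ee_rot [ 0.48012096  3.05571137 -0.01604835]
joints [-0.44255784  0.37177059  1.53129628  0.00400946  1.18921724 -1.70305884]
wrist_force [ 0.32153455  0.09113858 -0.33667522]
torque [0.01732472 0.05261147 0.00560236]
width 93.83866529698432
```

drive_tool:
  motion:
    - [[0,0,-0.2,0,6],[0,0,0,0,4.8],[0,0,0,0,4.0],[0,0,0,0,4.0],[0,0,0,0,4.0],[0,0,0,0,4.0]]

```text
time: 4.4
position: [601.4, -188.2, 111.3]
ee_rot: [0.48, 3.055, -0.016]
wrist_force: [-0.2, 0.3, 0.0]
width: 49.5
```

```bash
python3 st.py
```

```text
time 4.4
position [ 601.40180293 -188.22224754  111.31462076]
ee_rot [ 0.48011511  3.05517817 -0.01624366]
joints [-0.44258679  0.37427525  1.53233104  0.00404447  1.18513658 -1.70306468]
wrist_force [-0.17097969  0.27739853  0.02743221]
torque [0.00305973 0.01939898 0.00658171]
width 49.52488435603625
```

drive_tool:
  motion:
    - [[0,0,0,0,3.5],[0,0,0,0,3.5],[0,0,0,0,3.5]]

```text
time: 4.7
position: [601.8, -187.1, 111.4]
ee_rot: [0.479, 3.055, -0.014]
wrist_force: [0.1, 1.3, 0.2]
width: 43.7
```

```bash
python3 st.py
```

```text
time 4.7
position [ 601.77608748 -187.14903176  111.37796747]
ee_rot [ 0.47948431  3.05495242 -0.01375055]
joints [-0.44165316  0.37421738  1.53226755  0.00577262  1.18539294 -1.70312056]
wrist_force [0.09573295 1.28615333 0.17030863]
torque [ 0.04549657 -0.02622111  0.00968108]
width 43.65126846642165
```

Gripped (44 mm), centred to about 1 mm. Pull up gently.

drive_tool:
  motion:
    - [[0,0,0.1,0,3.5],[0,0,0.15,0,3.5],[0,0,0.2,0,3.5]]

```text
time: 5.0
position: [601.6, -187.1, 112.2]
ee_rot: [0.48, 3.055, -0.013]
wrist_force: [6.6, -1.0, -11.2]
width: 43.4
```

```bash
python3 st.py
```

```text
time 5.0
position [ 601.55568865 -187.10194306  112.18456254]
ee_rot [ 0.48006046  3.05525143 -0.01313838]
joints [-0.44188723  0.37316938  1.53186374  0.00606583  1.1873242  -1.70311039]
wrist_force [  6.59241318  -0.95931794 -11.21902402]
torque [-0.29861401 -0.95472842  0.03740849]
width 43.410438360379516
```

drive_tool:
  motion:
    - [[0,0,0.2,0,3.5],[0,0,0.25,0,3.5]]

```text
time: 5.2
position: [601.5, -187.1, 112.7]
ee_rot: [0.481, 3.055, -0.012]
wrist_force: [7.2, -2.1, -14.6]
width: 43.4
```

```bash
python3 st.py
```

```text
time 5.2
position [ 601.52141167 -187.08357872  112.71799449]
ee_rot [ 0.48053812  3.05547685 -0.01225602]
joints [-0.44214206  0.37274706  1.53122106  0.00656936  1.1888334  -1.70325168]
wrist_force [  7.21027503  -2.14392843 -14.56830056]
torque [-0.40216728 -1.27953897  0.04267006]
width 43.397619888395035
```

drive_tool:
  motion:
    - [[0,0,0.3,0,3.5],[0,0,0.3,0,3.5]]

```text
time: 5.4
position: [601.5, -187.1, 113.2]
ee_rot: [0.481, 3.056, -0.011]
wrist_force: [7.0, -1.4, -16.5]
width: 43.8
```

```bash
python3 st.py
```

```text
time 5.4
position [ 601.49032673 -187.07593816  113.1528219 ]
ee_rot [ 0.48118688  3.05586429 -0.01115103]
joints [-0.44245762  0.37257952  1.53044441  0.00716505  1.19044159 -1.70339179]
wrist_force [  7.01154532  -1.40631563 -16.54357202]
torque [-0.47062173 -1.48031599  0.02463239]
width 43.82950088345499
```

drive_tool:
  motion:
    - [[0,0,0.35,0,3.5],[0,0,0.3,0,3.5]]

```text
time: 5.6
position: [601.6, -187.1, 114.5]
ee_rot: [0.482, 3.056, -0.01]
wrist_force: [5.1, -0.7, -6.7]
width: 43.6
```

```bash
python3 st.py
```

```text
time 5.6
position [ 601.57326073 -187.13203127  114.4656715 ]
ee_rot [ 0.4817734   3.0562631  -0.01008008]
joints [-0.44277574  0.37169868  1.52866277  0.00773216  1.19376415 -1.70355162]
wrist_force [ 5.06842373 -0.72603039 -6.72861681]
torque [-0.20473591 -0.79025932  0.0123092 ]
width 43.60236718661165
```

drive_tool:
  motion:
    - [[0,0,0.25,0,3.5],[0,0,0.2,0,3.5],[0,0,0,0,3.5]]

```text
time: 5.9
position: [601.7, -187.1, 119.9]
ee_rot: [0.482, 3.057, -0.01]
wrist_force: [1.0, -0.4, -3.5]
width: 43.7
```

```bash
python3 st.py
python3 - <<'E'
from h import *
s=read_camera("side")
cv2.imwrite("pics/c3.png",crop(s,275,210,100,100,6))
E
```

```text
time 5.9
position [ 601.72566183 -187.14088162  119.87187606]
ee_rot [ 0.48181056  3.05669189 -0.00964714]
joints [-0.44276512  0.36642496  1.52368227  0.00785863  1.20450827 -1.70352661]
wrist_force [ 1.04580209 -0.383697   -3.47553828]
torque [ 0.03437227 -0.19668885  0.06481127]
width 43.6687676324277
```

View pics/c3.png

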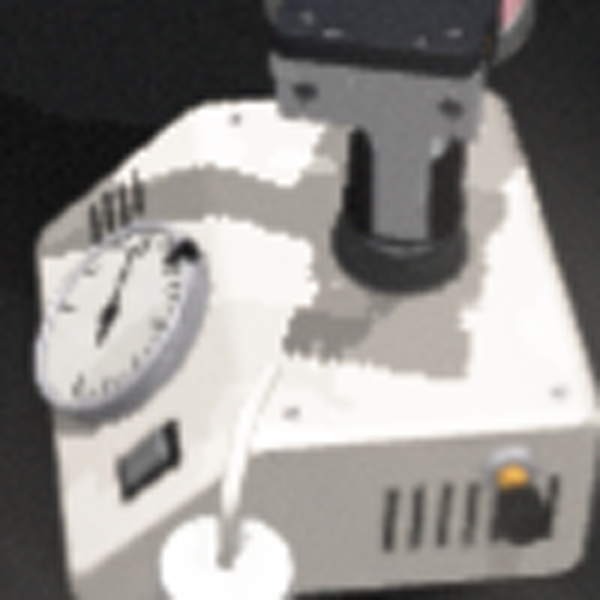

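```bash
cat >> h.py <<'E'
def gauge(c,H,th,yaw=0.02,save=None):
    """polar darkness of the gauge: angles of needle (10-24 mm) and tab (33-41 mm), from zero mark, clockwise"""
    right=np.array([np.sin(yaw),-np.cos(yaw),0]); up=np.array([np.cos(yaw)*np.cos(th),np.sin(yaw)*np.cos(th),np.sin(th)])
    g=255-cv2.cvtColor(c["color"],cv2.COLOR_RGB2GRAY).astype(np.float32)
    A=np.arange(0,2*np.pi,0.01); 
    def prof(rs):
        P=np.array([[proj(c,H+rr*(np.sin(a)*right+np.cos(a)*up)) for a in A] for rr in rs]).astype(np.float32)
        return cv2.remap(g,P[...,0],P[...,1],cv2.INTER_CUBIC).mean(0)
    out=[]
    for rs in(np.arange(9,23,1.),np.arange(33,37,1.)):
        p=prof(rs); p=p-np.median(p); k=p.argmax()
        i=np.arange(k-35,k+36); w=np.clip(p[i%len(A)]-0.3*p[k],0,None)
        out.append(((i*0.01)@w/w.sum()+0.75*np.pi)%(2*np.pi)); out.append(float(p[k]))
    if save:
        n=400;s=100/n; P=np.array([[proj(c,H+(x-n/2)*s*right-(y-n/2)*s*up) for x in range(n)] for y in range(n)]).astype(np.float32)
        cv2.imwrite(save,cv2.remap(c["color"][:,:,::-1].copy(),P[...,0],P[...,1],cv2.INTER_CUBIC))
    return np.round(out,3)
E
python3 - <<'E'
from h import *
s=read_camera("side");t=read_camera("top")
def tri(a,b):
    o1,d1=ray(s,a);o2,d2=ray(t,b);k=np.linalg.lstsq(np.c_[d1,-d2],o2-o1,rcond=None)[0]
    return (o1+k[0]*d1+o2+k[1]*d2)/2, np.linalg.norm(o1+k[0]*d1-o2-k[1]*d2)
f=lambda p:(292+(p[0]-400)/4.444,130+p[1]/4.444)
H=tri((275+72/4,225+155/4),f((597,320)))[0]
T=tri((275+120/4,225+113/4),f((601,274)));print(H,T,T[0]-H,np.linalg.norm(T[0]-H))
d=T[0]-H; th=np.arctan2(d[2],d[0]);print(th)
S0=dict(s);S0["color"]=cv2.imread("pics/side0.png")[:,:,::-1].copy()
T0=dict(t);T0["color"]=cv2.imread("pics/top0.png")[:,:,::-1].copy()
for th in(th,.7,.9):
  print(th,gauge(s,H,th,save="pics/gs.png"if th==.7 else None),gauge(S0,H,th),gauge(T0,H,th,save="pics/gt.png"if th==.7 else None))
cv2.imwrite("pics/g.png",np.hstack([cv2.imread("pics/gs.png"),cv2.imread("pics/gt.png")]))
E
```

```text
[ 488.20835368 -189.61186246   64.39544028] (array([ 513.86942055, -188.08384699,   94.00726031]), np.float64(3.5221149253395634)) [25.66106687  1.52801547 29.61182003] 39.21332770337685
0.8567540451154225
0.8567540451154225 [ 1.103 74.445  2.181 92.381] [  1.101  81.786   2.19  102.868] [ 1.508 77.91   3.011 43.173]
0.7 [  1.022  77.607   1.989 134.032] [  1.017  87.924   1.995 147.687] [  1.455  78.848   2.327 125.292]
0.9 [ 1.14  73.18   2.237 67.263] [ 1.13  81.199  2.247 74.719] [ 1.526 77.603  2.976 44.845]
```

View pics/g.png

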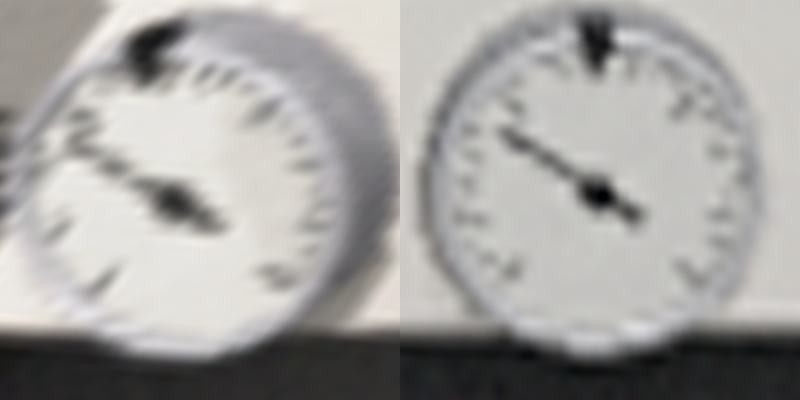

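drive_tool:
  motion:
    - [[0,0,0,-0.05,3.5],[0,0,0,-0.1,3.5],[0,0,0,-0.1,3.5],[0,0,0,-0.1,3.5],[0,0,0,0,3.5]]

```text
time: 6.55
position: [601.1, -188.2, 120.0]
ee_rot: [1.026, 2.92, -0.026]
wrist_force: [1.0, -0.4, -3.0]
width: 43.9
```

```bash
cat >> st.py <<'E'
from scipy.spatial.transform import Rotation as R
import numpy as np
M=R.from_rotvec(s["ee_rot"]).as_matrix();print("yaw",np.arctan2(M[1,1],M[0,1]),"zax",M[:,2])
E
python3 st.py
python3 - <<'E'
from h import *
H=np.array([488.2,-189.6,64.4]);print(gauge(read_camera("side"),H,.7))
E
```

```text
time 6.55
position [ 601.12052865 -188.21975556  119.96720102]
ee_rot [ 1.02634764  2.92041701 -0.02629679]
joints [-0.43387744  0.36738538  1.52220884 -0.01338944  1.20464573 -1.3242641 ]
wrist_force [ 1.04231206 -0.37470683 -3.0421631 ]
torque [ 0.01298947 -0.36861899 -0.00990779]
width 43.853469311516655
yaw 0.8948651548511004 zax [ 0.03771733 -0.03125345 -0.99879959]
[  1.134  66.115   1.99  134.275]
```

drive_tool:
  motion:
    - [[0,0,0,-0.1,3.5],[0,0,0,-0.1,3.5],[0,0,0,-0.1,3.5],[0,0,0,-0.1,3.5],[0,0,0,-0.1,3.5],[0,0,0,-0.1,3.5],[0,0,0,0,3.5]]

```text
time: 7.3
position: [599.4, -189.4, 120.0]
ee_rot: [1.857, 2.488, -0.05]
wrist_force: [1.3, 0.8, -3.3]
width: 43.5
```

```bash
python3 st.py
python3 - <<'E'
from h import *
H=np.array([488.2,-189.6,64.4]);print(gauge(read_camera("side"),H,.7))
E
```

```text
time 7.3
position [ 599.44359982 -189.38248327  119.96070473]
ee_rot [ 1.85746675  2.48771397 -0.0500492 ]
joints [-0.42196348  0.37958588  1.50546585 -0.04184117  1.22816204 -0.6965448 ]
wrist_force [ 1.27202427  0.7556085  -3.28535746]
torque [-0.02257538 -0.27315747 -0.02589891]
width 43.52383578205078
yaw 0.287984772242725 zax [ 0.00998329 -0.04766731 -0.99881338]
[  1.361  61.273   1.99  128.52 ]
```

drive_tool:
  motion:
    - [[0,0,0,-0.1,3.5],[0,0,0,-0.1,3.5],[0,0,0,-0.1,3.5],[0,0,0,-0.1,3.5],[0,0,0,-0.1,3.5],[0,0,0,-0.1,3.5],[0,0,0,-0.1,3.5],[0,0,0,0,3.5]]

```text
time: 8.15
position: [597.1, -189.2, 119.9]
ee_rot: [2.612, 1.71, -0.07]
wrist_force: [1.2, 0.7, -4.4]
width: 43.6
```

```bash
python3 st.py
python3 - <<'E'
from h import *
H=np.array([488.2,-189.6,64.4]);print(gauge(read_camera("side"),H,.7))
E
```

```text
time 8.15
position [ 597.09088621 -189.23240328  119.92281707]
ee_rot [ 2.61197895  1.70994503 -0.06963218]
joints [-0.41872524  0.40028787  1.47682823 -0.04992714  1.27310101  0.00764293]
wrist_force [ 1.16602548  0.74928206 -4.38057897]
torque [-0.06467862 -0.33808898 -0.0797491 ]
width 43.64155014237061
yaw -0.4117202498909131 zax [-0.02695029 -0.04022883 -0.99882697]
[  1.649  61.232   1.99  135.386]
```

drive_tool:
  motion:
    - [[0,0,0,0,6.5],[0,0,0,0,7],[0,0,0,0,7],[0,0,2,0,7],[0,0,4,0,7],[0,0,4,0,7],[-3,3,1,0,7],[-3,3,0,0,7]]

```text
time: 9.0
position: [536.8, -131.9, 234.7]
ee_rot: [2.603, 1.72, -0.071]
wrist_force: [0.9, 0.1, 0.2]
width: 70.1
```

drive_tool:
  motion:
    - [[-3,4,0,0,7],[-3,4,0,0,7],[-3,4,0,0,7],[0,4.5,0,0,7],[0,3,0,0,7]]

```text
time: 9.5
position: [441.1, 66.6, 238.7]
ee_rot: [2.599, 1.715, -0.062]
wrist_force: [0.6, -0.3, -0.2]
width: 70.1
```

```bash
python3 st.py
python3 - <<'E'
from h import *
H=np.array([488.2,-189.6,64.4]);c=read_camera("top");s=read_camera("side")
cv2.imwrite("pics/top1.png",c["color"][:,:,::-1]);print(proj(c,H))
print(gauge(c,H,.7,save="pics/gt1.png"))
cv2.imwrite("pics/c4.png",np.hstack([cv2.imread("pics/gt1.png"),cv2.resize(crop(c,292,130,90,90,4),(400,400))]))
E
```

```text
time 9.5
position [441.10106318  66.57049995 238.66335325]
ee_rot [ 2.59935181  1.71543004 -0.06241345]
joints [-0.01007051 -0.08174933  1.77842208 -0.04471155  1.4633897   0.39926047]
wrist_force [ 0.63063809 -0.34883169 -0.16222196]
torque [-0.04657474  0.09365443  0.00499462]
width 70.05310734608811
yaw -0.4041235252415861 zax [-0.01879058 -0.04425211 -0.99884366]
[336.33466104 202.14999792]
[  2.21   74.285   2.328 123.365]
```

View pics/c4.png

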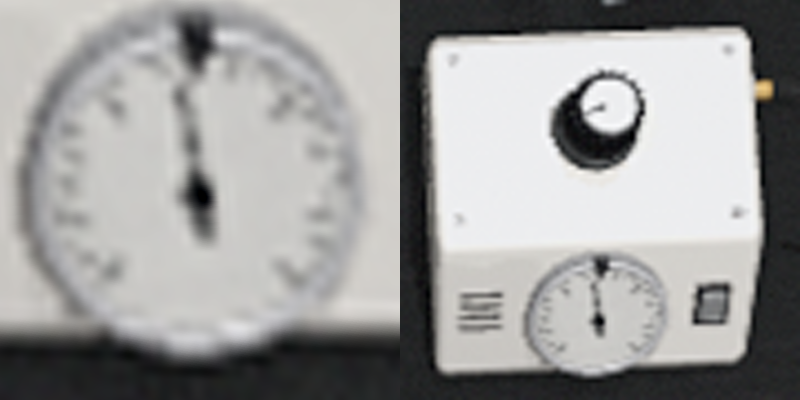

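```bash
cat >> h.py <<'E'
def fit(png):
    g=cv2.cvtColor(cv2.imread(png),cv2.COLOR_BGR2GRAY)[:400,:400]; y,x=np.mgrid[:400,:400]
    hub=np.array([198.,194.])
    d=np.clip(150-g.astype(float),0,None)
    m=d*(np.hypot(x-hub[0],y-hub[1])<14); hub=np.array([(m*x).sum(),(m*y).sum()])/m.sum()
    rr=np.hypot(x-hub[0],y-hub[1]); k=(g<165)&(rr<105)
    n,l,_,_=cv2.connectedComponentsWithStats(k.astype(np.uint8)); k=l==l[int(hub[1]),int(hub[0])]
    vx,vy,_,_=cv2.fitLine(np.argwhere(k)[:,::-1].astype(np.float32),cv2.DIST_L2,0,.01,.01).ravel()
    if vy>0:vx,vy=-vx,-vy
    z=0.75*np.pi
    t=d*(rr>125)*(rr<170)*(abs(x-198)<45)*(y<100); c=np.array([(t*x).sum(),(t*y).sum()])/t.sum()
    tip=np.argwhere(k&(rr>rr[k].max()-8)&(y<hub[1]))[:,::-1].mean(0)-hub
    return "hub",hub.round(1),"needle",z+np.arctan2(vx,-vy),"tip-hub",z+np.arctan2(tip[0],-tip[1]),rr[k].max(),"tab",c.round(1),z+np.arctan2(c[0]-hub[0],hub[1]-c[1])
E
python3 -c "
from h import *
print(fit('pics/gt.png'));print(fit('pics/gt1.png'))"
```

```text
('hub', array([198.2, 194.4]), 'needle', np.float32(1.3648729), 'tip-hub', np.float64(1.3610985299615603), np.float64(104.97855324681876), 'tab', array([196.2,  43.7]), np.float64(2.3427138278406083))
('hub', array([198.7, 194.3]), 'needle', np.float32(2.1992235), 'tip-hub', np.float64(2.172676751926702), np.float64(104.96884229753351), 'tab', array([196.2,  43.4]), np.float64(2.33962892565262))
```

drive_tool:
  motion:
    - [[0,-4.5,0,0,7],[0,-4,0,0,7],[3,-4,0,0,7],[3,-4,0,0,7],[3,-4,0,0,7],[3,-3,0,0,7],[3,-1.5,0,0,7],[0,0,0,0,7]]

```text
time: 10.4
position: [591.6, -197.7, 239.8]
ee_rot: [2.583, 1.728, -0.064]
wrist_force: [0.1, 0.3, -1.0]
width: 69.7
```

```bash
python3 st.py
```

```text
time 10.4
position [ 591.56455667 -197.7148476   239.82076163]
ee_rot [ 2.58336159  1.72825309 -0.06427886]
joints [-0.43227954  0.28631363  1.37320547 -0.0526158   1.47581183 -0.03587997]
wrist_force [ 0.06698837  0.29480521 -0.97184504]
torque [-0.04452716  0.00756042  0.03831931]
width 69.69928067474196
yaw -0.391460554196597 zax [-0.01613694 -0.05021295 -0.99860816]
```

drive_tool:
  motion:
    - [[0.6,0.9,-3,0,8],[0,0,-3,0,8],[0,0,-1.5,0,8],[0,0,0,0,8],[0,0,0,0,8]]

```text
time: 10.9
position: [596.2, -193.5, 164.6]
ee_rot: [2.583, 1.724, -0.066]
wrist_force: [-0.2, 0.2, -0.2]
width: 79.9
```

drive_tool:
  motion:
    - [[0.2,0.5,0,0,8],[0,0,-1.5,0,8],[0,0,-1.5,0,8],[0,0,-1,0,8],[0,0,0,0,8],[0,0,0,0,8]]

```text
time: 11.5
position: [600.1, -188.6, 125.8]
ee_rot: [2.578, 1.722, -0.06]
wrist_force: [0.7, 0.5, 0.4]
width: 80.0
```

drive_tool:
  motion:
    - [[-0.1,0,-0.6,0,6],[0,0,0,0,4.5],[0,0,0,0,3.5],[0,0,0,0,3.5],[0,0,0,0,3.5],[0,0,0,0,3.5]]

```text
time: 12.1
position: [597.7, -188.2, 119.6]
ee_rot: [2.58, 1.723, -0.063]
wrist_force: [1.3, -0.3, -0.6]
width: 43.5
```

```bash
python3 st.py
```

```text
time 12.1
position [ 597.69400016 -188.20068905  119.63786456]
ee_rot [ 2.58006209  1.72288791 -0.06342291]
joints [-4.12728202e-01  3.89389963e-01  1.49293544e+00 -5.81731686e-02
  1.24935477e+00 -1.35394159e-03]
wrist_force [ 1.2959681  -0.34605428 -0.57627275]
torque [-0.14524189 -0.0806313   0.02542938]
width 43.503225784045384
yaw -0.3930058782158963 zax [-0.0125956  -0.05470373 -0.99842318]
```

drive_tool:
  motion:
    - [[0,0,0,-0.1,3.5],[0,0,0,-0.1,3.5],[0,0,0,-0.09,3.5],[0,0,0,0,3.5]]

```text
time: 12.5
position: [597.1, -187.9, 119.7]
ee_rot: [2.815, 1.32, -0.073]
wrist_force: [-1.5, 0.3, 0.2]
width: 43.3
```

```bash
python3 st.py
```

```text
time 12.5
position [ 597.10620704 -187.92631693  119.68796364]
ee_rot [ 2.81525467  1.32035201 -0.072905  ]
joints [-0.4123446   0.39996793  1.47811473 -0.05844683  1.27141886  0.29883296]
wrist_force [-1.47086473  0.34966736  0.18960585]
torque [-0.00736987  0.24282459 -0.04055129]
width 43.304505674983105
yaw -0.6934813922795783 zax [-0.02916222 -0.04816538 -0.99841357]
```

drive_tool:
  motion:
    - [[0,0,0,0,6.5],[0,0,0,0,7],[0,0,0,0,7],[0,0,2,0,7],[0,0,4,0,7],[0,0,4,0,7],[-3,3,1,0,7],[-3,3,0,0,7]]

```text
time: 13.3
position: [539.0, -130.4, 232.7]
ee_rot: [2.81, 1.324, -0.067]
wrist_force: [-0.1, -0.3, 0.0]
width: 69.6
```

drive_tool:
  motion:
    - [[-3,4,0,0,7],[-3,4,0,0,7],[-3,4,0,0,7],[0,4.5,0,0,7],[0,3,0,0,7]]

```text
time: 13.8
position: [444.3, 68.4, 235.9]
ee_rot: [2.806, 1.319, -0.055]
wrist_force: [1.1, 0.1, -0.6]
width: 69.8
```

Run:
```python
from h import *
H=np.array([488.2,-189.6,64.4])
for i in (2,3):
    c=read_camera("top"); gauge(c,H,.7,save=f"pics/gt{i}.png"); print(fit(f"pics/gt{i}.png"))
a=cv2.imread("pics/gt2.png");b=cv2.resize(crop(c,292,130,90,90,4),(400,400))
cv2.imwrite("pics/c5.png",np.hstack([a,b]))
```

```text
('hub', array([198.7, 194.1]), 'needle', np.float32(2.3850641), 'tip-hub', np.float64(2.3662862361085963), np.float64(104.6391844050992), 'tab', array([196.1,  43.5]), np.float64(2.3392768364909946))
('hub', array([198.6, 194.1]), 'needle', np.float32(2.38539), 'tip-hub', np.float64(2.370091824987603), np.float64(104.59328410304343), 'tab', array([196.2,  43.5]), np.float64(2.340284815081823))
```

View pics/c5.png

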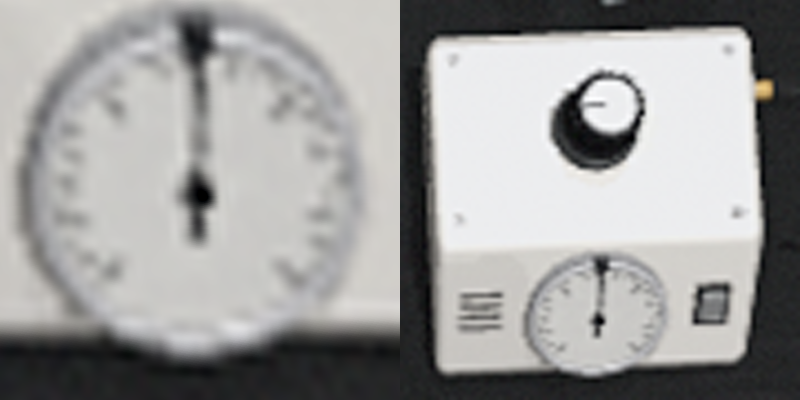

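drive_tool:
  motion:
    - [[0,-4.5,0,0,8],[0,-4,0,0,8],[3,-4,0,0,8],[3,-4,0,0,8],[3,-4,0,0,8],[3,-3,0,0,8],[3,-0.8,0,0,8],[0.3,0.5,0,0,8]]

```text
time: 14.7
position: [598.8, -183.9, 236.4]
ee_rot: [2.793, 1.329, -0.052]
wrist_force: [-0.5, 0.6, 0.1]
width: 80.2
```

drive_tool:
  motion:
    - [[0,0,-3,0,8],[0,0,-3,0,8],[0,0,-1,0,8],[0,0,0,0,8],[0,0,0,0,8]]

```text
time: 15.2
position: [598.1, -187.0, 166.4]
ee_rot: [2.791, 1.327, -0.051]
wrist_force: [0.0, -0.0, 0.1]
width: 80.1
```

drive_tool:
  motion:
    - [[0,0,-2,0,8],[0,0,-1.5,0,8],[0,0,-0.8,0,8],[0,0,0,0,8],[0,0,0,0,8]]

```text
time: 15.7
position: [601.6, -188.3, 129.4]
ee_rot: [2.783, 1.325, -0.04]
wrist_force: [0.1, -0.2, 0.1]
width: 79.4
```

drive_tool:
  motion:
    - [[-0.4,0,-0.9,0,6],[0,0,0,0,5],[0,0,0,0,5]]

```text
time: 16.0
position: [598.4, -188.8, 121.6]
ee_rot: [2.78, 1.324, -0.037]
wrist_force: [0.2, -0.6, -0.3]
width: 59.5
```

```bash
python3 st.py
```

```text
time 16.0
position [ 598.42172727 -188.75876844  121.5534804 ]
ee_rot [ 2.7803536   1.32374807 -0.03656283]
joints [-0.4112379   0.37569521  1.50802752 -0.06219701  1.22722164  0.29091447]
wrist_force [ 0.24038334 -0.63416067 -0.31760343]
torque [-0.02282743  0.17352174 -0.0122526 ]
width 59.54525407219804
yaw -0.6809919648133153 zax [ 0.00520764 -0.06611849 -0.99779819]
```

drive_tool:
  motion:
    - [[0,0,-0.1,0,5],[0,0,0,0,3.5],[0,0,0,0,3.5],[0,0,0,0,3.5],[0,0,0,0,3.5]]

```text
time: 16.5
position: [597.5, -188.0, 120.5]
ee_rot: [2.782, 1.325, -0.039]
wrist_force: [-1.0, 1.8, 0.4]
width: 44.0
```

```bash
python3 st.py
```

```text
time 16.5
position [ 597.54196069 -188.00183551  120.51386574]
ee_rot [ 2.78240856  1.32468913 -0.0385803 ]
joints [-0.41096969  0.37635697  1.50936593 -0.06163921  1.22780109  0.29106563]
wrist_force [-0.98550586  1.78501987  0.36881839]
torque [0.11679486 0.31102228 0.01879534]
width 43.970836778292494
yaw -0.6810729261263342 zax [ 0.00306023 -0.06461486 -0.99790558]
```

drive_tool:
  motion:
    - [[0,0,0,0.03,3.5],[0,0,-0.1,0,3.5],[0,0,-0.2,0,3.5],[0,0,-0.25,0,3.5]]

```text
time: 16.9
position: [597.7, -188.1, 119.2]
ee_rot: [2.762, 1.365, -0.038]
wrist_force: [-6.6, 3.2, 12.6]
width: 43.8
```

```bash
python3 st.py
```

```text
time 16.9
position [ 597.66999801 -188.10049481  119.17010787]
ee_rot [ 2.76163626  1.36547129 -0.03780064]
joints [-0.41116619  0.37684133  1.51174749 -0.06148536  1.22306165  0.2613386 ]
wrist_force [-6.59657791  3.22432848 12.55354617]
torque [ 0.47340991  1.33848856 -0.04116322]
width 43.815042970819505
yaw -0.6513506967149071 zax [ 0.00486243 -0.06514146 -0.99786419]
```

drive_tool:
  motion:
    - [[0,0,-0.25,0,3.5],[0,0,-0.25,0,3.5]]

```text
time: 17.1
position: [597.6, -188.1, 119.0]
ee_rot: [2.762, 1.364, -0.039]
wrist_force: [-5.0, 2.8, 10.9]
width: 44.3
```

```bash
python3 st.py|egrep -v "time|joints"
```

```text
position [ 597.63720285 -188.10904886  118.97896117]
ee_rot [ 2.76170306  1.36380438 -0.03860606]
wrist_force [-5.03776354  2.80309398 10.94338692]
torque [ 0.43118344  1.24373897 -0.06477981]
width 44.260703942597765
yaw -0.6523142399099374 zax [ 0.00465289 -0.06597535 -0.9978104 ]
```

drive_tool:
  motion:
    - [[0,0,-0.3,0,3.5],[0,0,-0.3,0,3.5]]

```text
time: 17.3
position: [597.6, -188.1, 118.7]
ee_rot: [2.762, 1.362, -0.039]
wrist_force: [-6.7, 3.5, 13.4]
width: 43.7
```

```bash
python3 st.py|egrep -v "time|joints"
```

```text
position [ 597.63863676 -188.09589854  118.68319456]
ee_rot [ 2.7615217   1.36213548 -0.03930931]
wrist_force [-6.74085163  3.47039839 13.36265209]
torque [ 0.55623505  1.43206764 -0.09966048]
width 43.748352079040274
yaw -0.6532010877776382 zax [ 0.00460138 -0.06698067 -0.99774366]
```

drive_tool:
  motion:
    - [[0,0,-0.35,0,3.5],[0,0,-0.35,0,3.5]]

```text
time: 17.5
position: [597.6, -188.4, 116.3]
ee_rot: [2.761, 1.36, -0.04]
wrist_force: [-8.1, 3.5, 18.6]
width: 43.9
```

```bash
python3 st.py|egrep -v "time|joints"
```

```text
position [ 597.56225341 -188.39852159  116.33964235]
ee_rot [ 2.76108885  1.36010991 -0.04023739]
wrist_force [-8.0980518   3.49084402 18.6317243 ]
torque [ 0.73071976  1.89777561 -0.03595378]
width 43.86158083507867
yaw -0.6542097493553685 zax [ 0.00457792 -0.06839167 -0.99764805]
```

drive_tool:
  motion:
    - [[0,0,0.05,0,3.5],[0,0,-0.1,0.015,3.5],[0,0,-0.1,0.015,3.5]]

```text
time: 17.8
position: [597.6, -188.3, 116.6]
ee_rot: [2.739, 1.402, -0.038]
wrist_force: [-4.1, 2.6, 7.2]
width: 43.9
```

```bash
python3 st.py|egrep -v "time|joints"
```

```text
position [ 597.58432576 -188.25895571  116.63927928]
ee_rot [ 2.73931785  1.40194009 -0.03833484]
wrist_force [-4.11922046  2.60131795  7.20926059]
torque [ 0.404871    0.99305376 -0.15544355]
width 43.91810044018784
yaw -0.623558979785022 zax [ 0.00704199 -0.06838328 -0.99763427]
```

drive_tool:
  motion:
    - [[0,0,-0.1,0.015,3.5],[0,0,-0.1,0.015,3.5]]

```text
time: 18.0
position: [597.6, -188.3, 116.5]
ee_rot: [2.716, 1.445, -0.037]
wrist_force: [-4.1, 2.2, 6.7]
width: 44.1
```

```bash
python3 st.py|egrep -v "time|joints"
```

```text
position [ 597.64931401 -188.30235214  116.53244789]
ee_rot [ 2.7162761   1.44528909 -0.03693841]
wrist_force [-4.09280928  2.15155541  6.70418487]
torque [ 0.4008855   0.98466018 -0.12179737]
width 44.089200737978
yaw -0.5916497721660072 zax [ 0.00911177 -0.06817973 -0.99763144]
```

drive_tool:
  motion:
    - [[0,0,-0.1,0.015,3.5],[0,0,-0.1,0.015,3.5]]

```text
time: 18.2
position: [597.7, -188.3, 116.3]
ee_rot: [2.693, 1.488, -0.035]
wrist_force: [-3.0, 2.2, 6.3]
width: 43.6
```

```bash
python3 st.py|egrep -v "time|joints"
```

```text
position [ 597.74504409 -188.28118076  116.32224291]
ee_rot [ 2.69263363  1.4882407  -0.0353843 ]
wrist_force [-3.04228233  2.21050175  6.25652949]
torque [ 0.40087139  0.80588523 -0.02706223]
width 43.63032005916982
yaw -0.5597806467916806 zax [ 0.01123458 -0.06782202 -0.99763418]
```

drive_tool:
  motion:
    - [[0,0,-0.1,0.015,3.5],[0,0,-0.1,0.015,3.5]]

```text
time: 18.4
position: [597.9, -188.2, 114.1]
ee_rot: [2.668, 1.531, -0.033]
wrist_force: [-1.5, -0.5, 3.0]
width: 43.7
```

```bash
python3 st.py|egrep -v "time|joints"
```

```text
position [ 597.8548585  -188.23392498  114.09569062]
ee_rot [ 2.66814725  1.53090352 -0.03327139]
wrist_force [-1.54539362 -0.4997953   2.97620371]
torque [ 0.22727995  0.46787609 -0.22785981]
width 43.66535742745799
yaw -0.5278017433139519 zax [ 0.01371561 -0.06731934 -0.9976372 ]
```

drive_tool:
  motion:
    - [[0,0,-0.05,-0.005,3.5],[0,0,-0.1,0,3.5]]

```text
time: 18.6
position: [597.9, -188.3, 112.2]
ee_rot: [2.672, 1.524, -0.033]
wrist_force: [-2.2, 2.1, 7.7]
width: 44.0
```

```bash
python3 st.py|egrep -v "time|joints"
```

```text
position [ 597.88048924 -188.2705657   112.24468672]
ee_rot [ 2.67247398  1.52390536 -0.03348361]
wrist_force [-2.24716789  2.12437655  7.70077223]
torque [ 0.26350034  0.69130715 -0.09443611]
width 43.957179348360405
yaw -0.5331555784205987 zax [ 0.01327739 -0.06717746 -0.99765269]
```

drive_tool:
  motion:
    - [[0,0,-0.1,0,3.5],[0,0,0,0,3.5],[0,0,0,0,6.5],[0,0,0,0,7.5],[0,0,0,0,7.5],[0,0,2,0,7.5],[0,0,4,0,7.5],[0,0,5,0,7.5]]

```text
time: 19.4
position: [592.1, -186.6, 211.7]
ee_rot: [2.684, 1.532, -0.052]
wrist_force: [0.4, 0.1, -1.2]
width: 74.8
```

drive_tool:
  motion:
    - [[-3,3,0.5,0,7],[-3,3,0,0,7],[-3,4,0,0,7],[-3,4,0,0,7],[-3,4,0,0,7],[0,4.5,0,0,7],[0,3,0,0,7],[0,0,0,0,7]]

```text
time: 20.2
position: [444.2, 69.5, 227.4]
ee_rot: [2.669, 1.514, -0.022]
wrist_force: [0.3, -1.6, 0.4]
width: 70.0
```

Run:
```python
from h import *
H=np.array([488.2,-189.6,64.4])
c=read_camera("top"); s=read_camera("side"); gauge(c,H,.7,save="pics/gt4.png"); print(fit("pics/gt4.png"),monitor.get_state()["time"])
a=cv2.imread("pics/gt4.png");b=crop(s,265,200,115,115,4)[:400,:400]
cv2.imwrite("pics/c6.png",np.hstack([a,b]))
```

```text
('hub', array([198.6, 194.1]), 'needle', np.float32(2.2849824), 'tip-hub', np.float64(2.271021972723685), np.float64(104.88972631835814), 'tab', array([196.1,  43.3]), np.float64(2.339665873356318)) 20.3
```

View pics/c6.png

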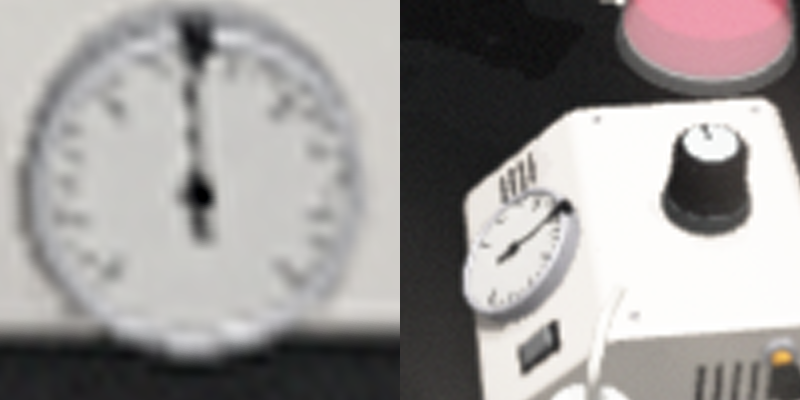

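```bash
cat > m.py <<'E'
from h import *
def cent(g,rs,hub,win=5.):
    """per radius (px, 4/mm): x centroid of darkness near the 12 o'clock direction"""
    out=[]
    for q in rs:
        y=int(round(hub[1]-q)); row=255-g[y]; x0=ctr(q); x=np.arange(int(x0-win*4),int(x0+win*4)+1); p=row[x].astype(float)
        p=p-np.percentile(p,25); p=np.clip(p-0.25*p.max(),0,None); out.append(((x*p).sum()/p.sum(),y))
    return np.array(out)
H=np.array([488.2,-189.6,64.4])
import sys
files=sys.argv[1:]
if not files:
    cs=[read_camera("top") for _ in range(12)]; c=dict(cs[0]); c["color"]=np.mean([k["color"] for k in cs],0).round().astype(np.uint8)
    cv2.imwrite("pics/topavg.png",c["color"][:,:,::-1]); gauge(c,H,.7,save="pics/gt5.png"); files=["pics/gt5.png"]
for f in files:
    g=cv2.cvtColor(cv2.imread(f),cv2.COLOR_BGR2GRAY); hub=np.array([198.6,194.1])
    a0=-0.19 if f.endswith("gt1.png") else -.04
    ctr=lambda q:hub[0]+np.tan(a0)*q
    A=cent(g,range(20,104,4),hub); T=cent(g,range(-40,-16,4),hub); ctr=lambda q:196; B=cent(g,range(128,168,4),hub,7.)
    N=np.vstack([A,T]); k,b=np.polyfit(N[:,1],N[:,0],1); kA,_=np.polyfit(A[:,1],A[:,0],1)
    hx=k*hub[1]+b; z=.75*np.pi
    print(f,"hub x on line",round(hx,2),"needle all",z-np.arctan(k),"front only",z-np.arctan(kA))
    print(" needle x",A[::3,0].round(1)," tail",T[::2,0].round(1)," tab x",B[::2,0].round(1)," tab ang (hub, line hub)",[z+np.arctan((B[:,0]-h)/(hub[1]-B[:,1])).mean().round(4) for h in(hub[0],hx)])
E
python3 m.py; python3 m.py pics/gt1.png pics/gt2.png pics/gt3.png pics/gt4.png
```

```text
pics/gt5.png hub x on line 197.81 needle all 2.293987230330037 front only 2.2812986422640167
 needle x [196.1 196.7 196.1 193.4 193.9 194.1 191. ]  tail [201.2 199.4 198.3]  tab x [195.5 195.3 198.4 197.  195. ]  tab ang (hub, line hub) [np.float64(2.339394490192345), np.float64(2.344894490192345)]
pics/gt1.png hub x on line 198.78 needle all 2.196690772368409 front only 2.1671361591973866
 needle x [195.8 194.2 192.3 191.1 189.4 186.6 181.4]  tail [204.8 203.2 201.6]  tab x [195.3 195.3 198.3 196.9 195. ]  tab ang (hub, line hub) [np.float64(2.338994490192345), np.float64(2.3377944901923446)]
pics/gt2.png hub x on line 197.61 needle all 2.3842027127734293 front only 2.403734719062271
 needle x [196.1 196.9 200.1 199.4 199.3 200.5 200.2]  tail [197.4 197.4 196.9]  tab x [195.6 195.1 198.1 196.9 195. ]  tab ang (hub, line hub) [np.float64(2.3386944901923448), np.float64(2.3455944901923447)]
pics/gt3.png hub x on line 197.71 needle all 2.384276303065938 front only 2.4009687659372276
 needle x [196.1 197.2 200.2 199.6 199.5 200.6 200.2]  tail [197.4 197.4 197. ]  tab x [195.7 195.2 198.5 197.  194.9]  tab ang (hub, line hub) [np.float64(2.339394490192345), np.float64(2.3455944901923447)]
pics/gt4.png hub x on line 197.83 needle all 2.2936981527329796 front only 2.280614233193209
 needle x [196.1 196.8 196.  193.3 193.9 194.2 190.9]  tail [201.2 199.4 198.3]  tab x [195.5 195.3 198.3 196.8 194.8]  tab ang (hub, line hub) [np.float64(2.3386944901923448), np.float64(2.343994490192345)]
```

Run:
```python
from h import *
cs=[read_camera("side") for _ in range(6)]; s=dict(cs[0]); s["color"]=np.mean([k["color"] for k in cs],0).round().astype(np.uint8)
t=read_camera("top")
for n,c,(x,y,w,h) in(("s",s,(282,246,34,34)),("t",t,(318,186,38,32))):
    g=c["color"].min(2)[y:y+h,x:x+w].astype(int)
    cv2.imwrite(f"pics/z{n}.png",cv2.resize(crop(c,x,y,w,h,1),(w*11,h*11),interpolation=cv2.INTER_NEAREST))
    print(n,x,y);print("\n".join(" ".join(f"{v:3d}" for v in r_) for r_ in g[:22 if n=="s" else 20]))
a=cv2.imread("pics/zs.png");b=cv2.imread("pics/zt.png");o=np.zeros((374,800,3),np.uint8);o[:,:374]=a;o[:352,380:798]=b;cv2.imwrite("pics/c7.png",o)
```

```text
s 282 246
 35  69 135 209 225 225 225 208 125 161 166 110 200 125 141 206 204 217 221 229 234 235 236 236 236 236 236 240 246 249 251 252 251 251
 78 166 211 224 226 226 225 209 127 132 167 110 199 143 156 187 182 178 182 196 220 227 234 235 236 236 236 239 245 249 251 252 251 251
165 214 224 226 226 226 225 220 152 135 198 134 193 178 153 150 148 146 145 154 170 207 228 227 231 235 236 238 244 248 251 251 251 251
204 224 226 226 226 225 226 221 153 115 191 182 165 164 156 212 192 178 190 206 185 168 210 196 186 226 235 238 243 248 251 251 251 251
214 225 226 226 226 226 226 221 166 134 174 158 144 184 222 228 194 143 216 202 184 138 140  86  77 149 227 236 242 247 250 251 251 251
216 225 226 226 226 226 226 224 218 190 186 191 192 200 228 228 193 170 222 204 185 133  70  36  34  78 195 231 240 246 250 251 251 251
216 225 225 226 226 226 224 214 194 197 226 230 231 230 231 229 187 222 230 226 182  85  46  63  43  61 151 208 238 245 249 251 252 251
216 225 226 225 225 224 216 200 197 223 232 233 232 232 231 231 230 232 231 219 118  60  86 156 123 117 174 210 236 244 249 251 251 251
21
[... 4251 characters left out ...]
 200 190 128  22  68 180 203 200 199 197 197 196 199 198 199 183 180 168 167 187 199 202 201
197 167 113 155 174 189 175 188 200 200 199 198 198 199 199 200 169  87  13   9 173 201 199 198 198 198 198 198 199 199 179 186 179 164 192 202 202 202
196 167 114 154 176 175 190 201 202 200 199 199 197 198 198 199 196 154  66 128 189 200 198 198 198 197 198 199 184 156 154 175 175 176 190 199 202 202
196 166 115 153 174 150 160 157 185 198 197 197 199 197 197 198 202 165  73 140 193 200 197 197 198 197 196 198 193 188 191 179 172 187 196 202 201 201
195 165 124 151 171 185 192 192 198 200 198 198 197 197 197 197 201 181 113 139 188 199 198 197 196 196 197 197 182 155 160 171 173 191 202 201 202 202
```

View pics/c7.png

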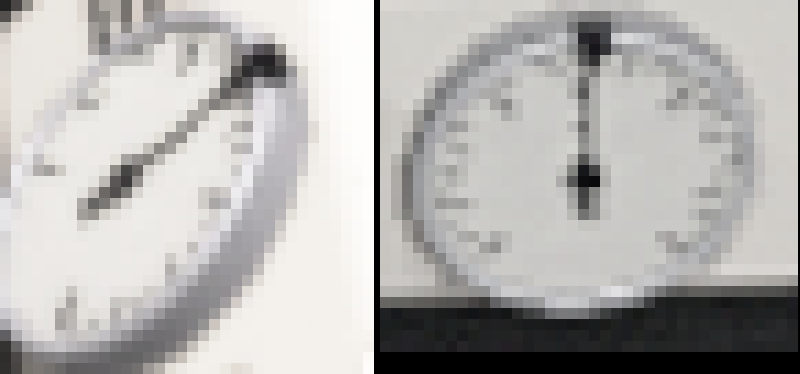

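Run:
```python
from h import *
c=read_camera("top")["color"][:,:,::-1].astype(int);o=cv2.imread("pics/top0.png").astype(int)
for n,(x,y,w,h) in dict(flask=(213,112,50,62),bottle=(392,175,45,32),rack=(150,250,68,25)).items(): print(n,abs(c-o)[y:y+h,x:x+w].mean().round(2))
print(r.job_done())
```

```text
flask 10.11
bottle 8.17
rack 29.0
the job is handed in; nothing more can be done
None
```

I pulled the knob up, turned it clockwise, pressed it down into a notch and released it. I handed the job in at about 22 s of the 61 s allowed.

- **Pull and turn:** the knob rose about 8 mm, with a peak force of about 17 N. I turned it by about 1.97 rad in two grips. The top camera then showed the needle on the tab, within about 0.03 rad past it.
- **Lock:** I turned the knob back 0.03 rad before pushing. It then rode on a tooth with up to about 19 N on the wrist. Under light pressure I eased it about 0.12 rad anticlockwise until it dropped in. It went down the full 8 mm or so and rested on its seat at about 8 N. As it dropped in, the moment on the wrist was briefly about 0.23 N m; I relieved it straight away.
- **Final gauge reading:** the needle is about 0.04 to 0.06 rad short of the tab. That is nearer than the next notch, by my estimate 0.07 to 0.11 rad beyond the tab. The margin is small at this picture resolution, and the different ways of reading the needle disagreed by about 0.02 rad.
- **Neighbouring items:** no contact force showed on any free move. However, my last check that they had not moved was inconclusive. Against the first picture, the patches around the flask (10), wash bottle (8) and rack (29) had changed in mean grey level. The likely cause is the arm or its shadow, but I handed in from the same script that ran the check, so I did not look into it.

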